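# Stow a chopping board in the first rack slot that takes it

## Robot

A 7-joint arm with a two-finger parallel gripper is mounted at the origin on the work surface. World frame = base frame: x ahead of the robot, y to its left, z up, the work surface at z = 0. Lengths are in m, angles in rad, forces in N, time in s.
With the tool pointing down it reaches from about 0.425 to 0.825 m from the base axis. Payload 3.6 kg.
Tool frame: the origin (TCP) lies on the centre line of the jaws, within the pads' length; the fingertips stand tcp_to_tips ahead of it and the grasp point (between the pads) lies 5 mm behind it (tcp_to_tips is the distance from the TCP to the fingertips, in m); z points along the fingers, y is the line along which they close (so a half turn about z gives the same grasp; the last joint's range is limited). The gripper opens to 85 mm and grips with 20 to 120 N. Pads are 22 mm wide; open, the fingers measure 114 mm over their backs; the gripper's body (76 mm by 85 mm) begins 54 mm behind the grasp point. The pads swing forward as they close: fully open they stand 13 mm farther back than shut.
Start: joints at [1.232, 0.615, -0.013, 1.423, 0.008, 1.103, -0.04], TCP at [0.2, -0.618, 0.245] pointing down, gripper open.
Joint ranges: [-3.12, 3.12], [-0.3, 2.06], [-1.34, 1.32], [0.26, 2.42], [-1.36, 4.5], [0.01, 1.98], [-2.84, 2.84]. Speed limits (rad/s): [2.79, 2.79, 3.14, 3.14, 3.14, 3.14, 3.14].

## Interface

Orientations are given as a rotation vector (axis times angle).
In Python, from plant import get_obs, read_camera, get_calibration, job_done, tcp_to_tips gives the robot as it stands. The module is installed in compiled form; this text tells all that it offers.
- The arm moves only by the shell command python3 -m inch 'ROWS'. ROWS is a JSON list of rows, 1 to 12 of them, each written [opening, [dx, dy, dz], [rx, ry, rz]]: the finger opening in m, then dx, dy, dz in m, then a rotation vector rx, ry, rz in rad; each row is the pose to reach, as a shift and turn from the pose commanded when the command began, along the tool's axes at that moment; what a row does not reach only later rows make up. A row lasts 1/12 s, in which the tool goes at most 0.0417 m and 0.125 rad, less where a joint would pass 70% of its speed; a pose out of reach is approached as far as the arm can. The fingers move at their own pace and stop on an object; the grip force is fixed at half the most. Time passes only in rows, so rows that do not move let the fingers close. It prints the time, the measured TCP pose, the force, the opening and the grip force at its end. Input that does not fit is refused with a message, and nothing moves.
- get_obs(): the state, without advancing time (a new reading comes with each control period).
- read_camera(name): name is "side" or "top"; returns the picture (480x640x3 uint8, red, green, blue); there is no depth.
- get_calibration(name): a dict with "K" (3x3 intrinsics, pixels), "k1" (the pictures are not rectified: a ray, as slopes to the right and down, at radius r is drawn at 1 + k1 r^2 times it, then the intrinsics apply), "R" (3x3) and "t" (3): a world point X has camera coordinates R X + t. Camera axes: x right, y down, z forward; pixel columns grow to the right and rows downward; lengths in m; the calibration is good to about 2 mm. A picture is of the moment at which its call begins. get_calibration takes no time and is no camera call.
- job_done(): hands the job in; it is judged then, once.
The state is a dict: "time_s": time; "qpos": joint angles; "joint_velocities": joint speeds; "joint_torque": joint torques, N m; "position": TCP position; "eef_rot": TCP orientation; "force": force on the tool from outside, world axes, zero at the start; "ft_torque": the same for the moment, N m; "finger_gap": finger opening in m; "finger_force": force on a finger pad.
Only numpy, scipy, OpenCV 4.12 (cv2) and the standard library are available. Lean on these libraries where they do the work, as an engineer would, in place of code of your own. Each camera call takes 0.05 s, during which the arm holds its last target. There are 200 camera calls.

## Task

Put away the chopping board standing in the middle bay of the drainer: starting at the narrowest slot of the wooden rack, try it gently in one slot after another (never pressing harder than about 25 N) and leave it standing upright, fully down, in the first slot that lets it in. The slots beyond that one are too loose, so do not put it down into them; leave the other two boards in the drainer and everything else where it is.

Things in the scene. Friction and masses are not known exactly. Their poses are not given: they have to be found in the camera images.
- rack: Dark wooden rack, 130 (x) x 150 (y) x 48 mm tall, with five parallel slots, open above and at the ends, along its x, 38 mm deep (floor 10 mm, rim 48 mm above the counter), at 27 mm centres along y. They widen by 3.5 mm a step from 6 mm (slot 1, y = -54 mm) to about 20 mm (slot 5, y = +54 mm). Fixed on soft rubber feet that give 1 mm for 5 N, at most 5 mm. Origin: centre of the underside.
- slot1 (a point): Centre of the mouth of slot 1 of the rack (1 = narrowest, 5 = widest), at rim height; axes as the rack's. Takes none of the boards.
- slot2 (a point): Centre of the mouth of slot 2 of the rack (1 = narrowest, 5 = widest), at rim height; axes as the rack's. The first slot that takes a board leaves it about 1.8 mm of play in all; the one before is about 1.7 mm too tight and takes only the rounding (under 1 mm).
- slot3 (a point): Centre of the mouth of slot 3 of the rack (1 = narrowest, 5 = widest), at rim height; axes as the rack's.
- slot4 (a point): Centre of the mouth of slot 4 of the rack (1 = narrowest, 5 = widest), at rim height; axes as the rack's.
- slot5 (a point): Centre of the mouth of slot 5 of the rack (1 = narrowest, 5 = widest), at rim height; axes as the rack's.
- drainer: Fixed low metal dish drainer, 125 mm (x) by 215 mm (y), floor 6 mm above the counter, with three equal bays in a row along its y at 72 mm centres, each between two wire hoops 40 mm tall, clear width 19 mm. Origin: centre of the underside. Its place and the rack's may be swapped.
- bay_mid (a point): Floor centre of the middle bay of the drainer; the board standing here is the one to put away.
- bay_a (a point): Floor centre of the outer bay on the drainer's -y side; its board stays.
- bay_b (a point): Floor centre of the outer bay on the drainer's +y side; its board stays.
- board_p: One of three wooden chopping boards in the drainer, order varies. All are 110 mm along x, 80 mm tall; centred handle on top, 40 (x) x 20 mm (y), from 79 to 125 mm above the bottom. Only the blade thickness (along y) differs: 7 to 16 mm, 3.5 mm apart, which is which not told; bottom corners rounded 2 mm; 0.1 to 0.2 kg. Origin: middle of the bottom edge, z up.
- board_q: One of three wooden chopping boards in the drainer, order varies. All are 110 mm along x, 80 mm tall; centred handle on top, 40 (x) x 20 mm (y), from 79 to 125 mm above the bottom. Only the blade thickness (along y) differs: 7 to 16 mm, 3.5 mm apart, which is which not told; bottom corners rounded 2 mm; 0.1 to 0.2 kg. Origin: middle of the bottom edge, z up.
- board_r: One of three wooden chopping boards in the drainer, order varies. All are 110 mm along x, 80 mm tall; centred handle on top, 40 (x) x 20 mm (y), from 79 to 125 mm above the bottom. Only the blade thickness (along y) differs: 7 to 16 mm, 3.5 mm apart, which is which not told; bottom corners rounded 2 mm; 0.1 to 0.2 kg. Origin: middle of the bottom edge, z up.
- spice_jar: Bystander, leave it where it is: glass spice jar, 54 mm across, 86 mm tall, standing on the counter near the middle. Origin: centre of the underside.
- kadai: Bystander, leave it where it is: steel kadai with copper bottom, 250 mm across, 310 mm over its handles, 80 mm tall. Origin: centre of the underside.
- cooker: Bystander, leave it where it is: aluminium pressure cooker with upright lever valve, 208 mm across, 223 mm tall, handle 230 mm out along its +x. Origin: centre of the underside.
- colander: Bystander, leave it where it is: blue plastic colander, 240 mm across, 90 mm tall. Origin: centre of the underside.
- rolling_pin: Bystander, leave it where it is: wooden rolling pin lying along its y, 48 mm thick, 394 mm long. Origin: under its middle.
- tumbler: Bystander, leave it where it is: steel tumbler, 68 mm across, 100 mm tall. Origin: centre of the underside.

How it is judged:
On the way, in this order (a step that is already met when the one before it is completed fails the run):
1. a board's bottom edge has been pressed lightly (over 0.8 N) on the mouth of slot 1, the narrowest, and is refused (((y of board_p in the frame of slot1 between -0.006 and 0.006 m and x of board_p in the frame of slot1 between -0.03 and 0.03 m and z of board_p in the frame of rack above 0.04 m and contact force between board_p and rack above 0.8 N) or (y of board_q in the frame of slot1 between -0.006 and 0.006 m and x of board_q in the frame of slot1 between -0.03 and 0.03 m and z of board_q in the frame of rack above 0.04 m and contact force between board_q and rack above 0.8 N) or (y of board_r in the frame of slot1 between -0.006 and 0.006 m and x of board_r in the frame of slot1 between -0.03 and 0.03 m and z of board_r in the frame of rack above 0.04 m and contact force between board_r and rack above 0.8 N))), for 0.05 s.
2. it has then been pressed lightly on the slot just narrower than the one that takes it, and is refused (for the thinnest board, whose only refusing slot is slot 1: it has begun to go down into slot 2) (((y of board_p in the frame of slot2 between -0.006 and 0.006 m and x of board_p in the frame of slot2 between -0.03 and 0.03 m and z of board_p in the frame of rack below 0.036 m) or (y of board_q in the frame of slot2 between -0.006 and 0.006 m and x of board_q in the frame of slot2 between -0.03 and 0.03 m and z of board_q in the frame of rack above 0.04 m and contact force between board_q and rack above 0.8 N) or (y of board_r in the frame of slot3 between -0.006 and 0.006 m and x of board_r in the frame of slot3 between -0.03 and 0.03 m and z of board_r in the frame of rack above 0.04 m and contact force between board_r and rack above 0.8 N))), for 0.05 s.
At the end, for the whole second after the job is handed in: The middle board stands released and still in the narrowest slot that takes it: bottom within 4 mm of the slot floor, 5 mm of its centre line, 30 mm of its middle lengthwise, within 0.12 rad of upright; the other two still stand in the outer bays (within 20 mm, leaning under 0.6 rad) (((y of board_p in the frame of slot2 between -0.005 and 0.005 m and x of board_p in the frame of slot2 between -0.03 and 0.03 m and z of board_p in the frame of rack between 0.006 and 0.014 m and angle between board_p's own z axis and vertical below 0.12 rad and linear speed of board_p below 0.02 m/s and ((horizontal distance between board_q and bay_a below 0.02 m and horizontal distance between board_r and bay_b below 0.02 m) or (horizontal distance between board_r and bay_a below 0.02 m and horizontal distance between board_q and bay_b below 0.02 m)) and angle between each of board_q, board_r's own z axis and vertical below 0.6 rad and contact force between board_p and the fingers below 0.1 N) or (y of board_q in the frame of slot3 between -0.005 and 0.005 m and x of board_q in the frame of slot3 between -0.03 and 0.03 m and z of board_q in the frame of rack between 0.006 and 0.014 m and angle between board_q's own z axis and vertical below 0.12 rad and linear speed of board_q below 0.02 m/s and ((horizontal distance between board_p and bay_a below 0.02 m and horizontal distance between board_r and bay_b below 0.02 m) or (horizontal distance between board_r and bay_a below 0.02 m and horizontal distance between board_p and bay_b below 0.02 m)) and angle between each of board_p, board_r's own z axis and vertical below 0.6 rad and contact force between board_q and the fingers below 0.1 N) or (y of board_r in the frame of slot4 between -0.005 and 0.005 m and x of board_r in the frame of slot4 between -0.03 and 0.03 m and z of board_r in the frame of rack between 0.006 and 0.014 m and angle between board_r's own z axis and vertical below 0.12 rad and linear speed of board_r below 0.02 m/s and ((horizontal distance between board_p and bay_a below 0.02 m and horizontal distance between board_q and bay_b below 0.02 m) or (horizontal distance between board_q and bay_a below 0.02 m and horizontal distance between board_p and bay_b below 0.02 m)) and angle between each of board_p, board_q's own z axis and vertical below 0.6 rad and contact force between board_r and the fingers below 0.1 N))); the robot touches nothing.
It fails at once if a board is pressed on the rack with more than 25 N (contact force between any of board_p, board_q, board_r and rack above 25 N).
It fails at once if a board is let down (more than 12 mm) into a slot wider than the first that takes it ((y of board_p in the frame of slot3 between -0.006 and 0.006 m and x of board_p in the frame of slot3 between -0.03 and 0.03 m and z of board_p in the frame of rack below 0.036 m) or (y of board_p in the frame of slot4 between -0.006 and 0.006 m and x of board_p in the frame of slot4 between -0.03 and 0.03 m and z of board_p in the frame of rack below 0.036 m) or (y of board_p in the frame of slot5 between -0.006 and 0.006 m and x of board_p in the frame of slot5 between -0.03 and 0.03 m and z of board_p in the frame of rack below 0.036 m) or (y of board_q in the frame of slot4 between -0.006 and 0.006 m and x of board_q in the frame of slot4 between -0.03 and 0.03 m and z of board_q in the frame of rack below 0.036 m) or (y of board_q in the frame of slot5 between -0.006 and 0.006 m and x of board_q in the frame of slot5 between -0.03 and 0.03 m and z of board_q in the frame of rack below 0.036 m) or (y of board_r in the frame of slot5 between -0.006 and 0.006 m and x of board_r in the frame of slot5 between -0.03 and 0.03 m and z of board_r in the frame of rack below 0.036 m)).
It fails at once if a bystander is moved by more than 30 mm (distance of any of spice_jar, kadai, cooker, colander, rolling_pin, tumbler from where it was at the start of the episode above 0.03 m).
It also fails if it takes over 64 s, if anything falls off the work surface, if the arm or the gripper's body presses on something with over 40 N, if the wrist force passes 120 N, or if a joint passes its speed limit or range.

## Working session

There is one attempt and no reset: what is moved stays moved. The work goes in short steps, Python scripts to look and compute and a shell command to move; the robot and the scene stay as the last step left them, time stands still between calls to the robot, and variables do not carry over. Pictures are saved under pics/ and viewed, at most 10 in all, crops included, and the job is handed in when it is done.

```bash
mkdir -p pics
cat > h.py <<'E'
import numpy as np, cv2
from plant import *
from scipy.spatial.transform import Rotation as Ro
def cal(n):
    c=get_calibration(n); return [np.array(c[k],float) for k in("K","k1","R","t")]
def proj(n,X):
    K,k1,R,t=cal(n); p=R@np.array(X,float)+t; s=p[:2]/p[2]; s=s*(1+k1*(s@s)); return K[:2,:2]@s+K[:2,2]
def ray(n,uv):
    K,k1,R,t=cal(n); d=np.linalg.solve(K,np.array([*uv,1.]))[:2]; s=d.copy()
    for _ in range(20): s=d/(1+k1*(s@s))
    return -R.T@t, R.T@np.array([*s,1.])
def onz(n,uv,z):
    o,d=ray(n,uv); return o+d*(z-o[2])/d[2]
def snap(n,f):
    im=read_camera(n); cv2.imwrite(f"pics/{f}.png",im[:,:,::-1]); return im
E
python3 - <<'E'
from h import *
snap("top","top0");snap("side","side0")
o=get_obs();print(o["position"],o["eef_rot"],o["force"],o["finger_gap"],tcp_to_tips)
for n in("top","side"):
    K,k1,R,t=cal(n);print(n,K[0,0],k1,-R.T@t,R[2])
E
```

```text
[ 0.19983417 -0.61780423  0.24424549] [-3.10090144e+00 -4.89173844e-01  6.33497007e-04] [ 0.3877585  -1.11798136 -0.22312411] 0.08534264334039979 0.014
top 547.4246969675726 0.04208472031128481 [0.45797987 0.07184592 1.35671005] [ 0.10980373  0.0183115  -0.9937846 ]
side 527.7117193073288 -0.13206900244010616 [-0.19167859  0.98600583  0.91206492] [ 0.52320586 -0.62007378 -0.58460597]
```

View pics/top0.png

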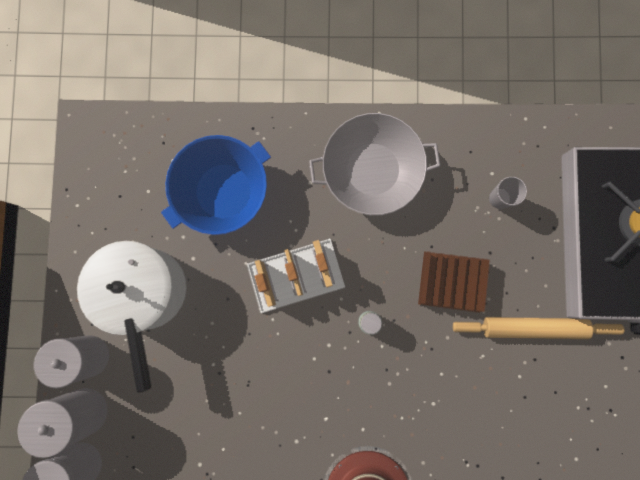

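View pics/side0.png

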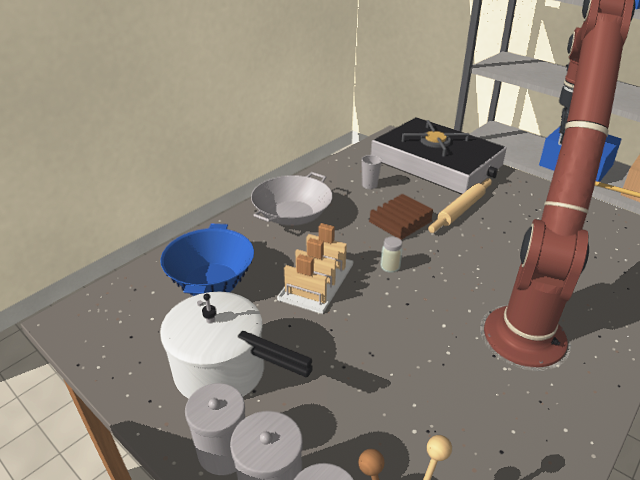

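The top view shows the drainer at about (296,276), with the middle handle near (292,272). The rack is at (455,282) and the jar at (370,322). I'll zoom in on both for edges.

Run:
```python
from h import *
im=cv2.imread("pics/top0.png")
a=cv2.resize(im[230:325,240:350],None,fx=5,fy=5,interpolation=cv2.INTER_CUBIC)[:,:]
b=cv2.resize(im[245:320,412:497],None,fx=5,fy=5,interpolation=cv2.INTER_CUBIC)
a=cv2.resize(a,(400,346));b=cv2.resize(b,(400,353))
c=np.zeros((353,800,3),np.uint8);c[:346,:400]=a;c[:,400:]=b
cv2.imwrite("pics/crop.png",c)
hsv=cv2.cvtColor(im,cv2.COLOR_BGR2HSV);print(hsv[282,423],hsv[270,291],hsv[290,297],hsv[285,320])
lab,n=None,None
m=((hsv[...,0]<14)&(hsv[...,1]>90)).astype(np.uint8)
m=cv2.morphologyEx(m,cv2.MORPH_CLOSE,np.ones((3,3)))
k,l,s,ce=cv2.connectedComponentsWithStats(m)
for i in range(1,k):
    if s[i,4]>40 and 220<ce[i][1]<330:
        r=cv2.minAreaRect(np.argwhere(l==i)[:,::-1].astype(np.float32)); print(s[i],ce[i],r,cv2.boxPoints(r).tolist(),onz("top",ce[i],.048),onz("top",ce[i],.131))
```

```text
[  9 126  97] [ 13 143 161] [ 17 116 213] [ 17  13 134]
[  0 201   7  68 230] [  1.58695652 225.9826087 ] ((3.0, 234.5), (67.0, 6.0), 90.0) [[-2.0512834052882623e-15, 201.0], [6.0, 201.0], [6.0, 268.0], [0.0, 268.0]] [0.62079934 0.88547677 0.048     ] [0.61047313 0.8338753  0.131     ]
[ 418  252   71   60 3497] [453.68001144 281.6774378 ] ((453.79425048828125, 281.71533203125), (67.03904724121094, 53.09905242919922), 6.842772960662842) [[417.3502502441406, 304.0820617675781], [423.6767272949219, 251.36122131347656], [490.2382507324219, 259.3486022949219], [483.9117736816406, 312.0694580078125]] [ 0.50182716 -0.19797264  0.048     ] [ 0.49904631 -0.18086042  0.131     ]
[316 254  12  18 137] [321.44525547 262.15328467] ((321.4816589355469, 262.10552978515625), (16.761962890625, 8.333088874816895), 73.3007583618164) [[315.08258056640625, 255.27523803710938], [323.064208984375, 252.88076782226562], [327.8807373046875, 268.9358215332031], [319.89910888671875, 271.3302917480469]] [0.54366869 0.11633183 0.048     ] [0.5382342  0.11351048 0.131     ]
[285 262  13  19 147] [290.97959184 271.53061224] ((290.94122314453125, 271.26470947265625), (17.947635650634766, 8.48874568939209), 75.96376037597656) [[284.6470947265625, 263.5882568359375], [292.88238525390625, 261.5294189453125], [297.2353515625, 278.941162109375], [289.00006103515625, 281.0]] [0.52022795 0.18882603 0.048     ] [0.5162801 0.181407  0.131    ]
[255 274  14  18 171] [261.29824561 282.50292398] ((261.37738037109375, 282.3207702636719), (17.856870651245117, 10.164680480957031), 74.05460357666016) [[254.0377655029297, 275.1321105957031], [263.81134033203125, 272.3396301269531], [268.71697998046875, 289.5094299316406], [258.94342041015625, 292.3019104003906]] [0.49310629 0.25910808 0.048     ] [0.49087853 0.24723169 0.131     ]
```

View pics/crop.png

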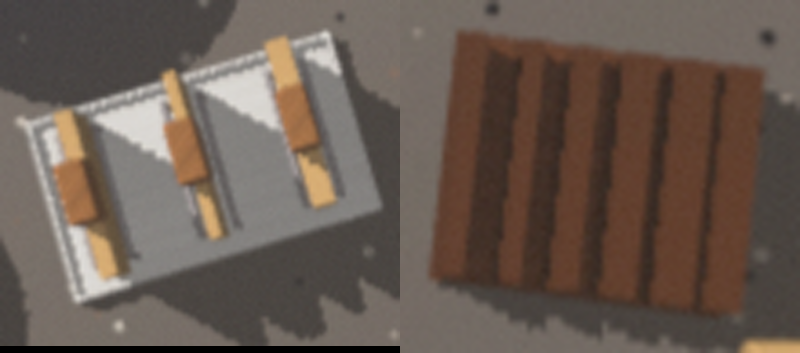

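The crop shows the middle blade running from about (288,251) to (298,295), its handle top at (291,271), thinner than its neighbours. The rack's widest slot is on the left (world +y) and the narrowest on the right.

```bash
cat >> h.py <<'E'
def rel(pos,yaw):
    """tool-frame shift+turn to reach pos with tool down, tool x at yaw"""
    o=get_obs(); R=Ro.from_rotvec(o["eef_rot"]).as_matrix(); c,s=np.cos(yaw),np.sin(yaw)
    T=np.array([[c,s,0],[s,-c,0],[0,0,-1]])
    return np.round(R.T@(np.array(pos)-o["position"]),4), np.round(Ro.from_matrix(R.T@T).as_rotvec(),4)
def st():
    o=get_obs();R=Ro.from_rotvec(o["eef_rot"]).as_matrix()
    print("t",round(o["time_s"],2),"pos",np.round(o["position"],4),"yaw",round(np.arctan2(R[1,0],R[0,0]),4),"z",np.round(R[:,2],3),"F",np.round(o["force"],2),"gap",round(o["finger_gap"],4),np.round(o["finger_force"],1))
E
python3 - <<'E'
from h import *
def yaw(p,q): d=p-q; return np.arctan2(d[1],d[0]),np.linalg.norm(d[:2]),(p+q)/2
P=lambda x,y:(240+x*110/400-.5,230+y*95/346-.5)
for a,b in(((172,72),(213,238)),((68,110),(114,277)),((278,38),(322,206))):
    print("blade",yaw(onz("top",P(*a),.086),onz("top",P(*b),.086)))
print("handle",onz("top",(290.98,271.5),.131))
# rack rim: right corners from mask lines
im=cv2.imread("pics/top0.png");hsv=cv2.cvtColor(im,cv2.COLOR_BGR2HSV)
m=((hsv[...,0]<14)&(hsv[...,1]>90)).astype(np.uint8);m[:, :412]=0;m[:,497:]=0;m[:245]=0;m[320:]=0
m=cv2.morphologyEx(m,cv2.MORPH_CLOSE,np.ones((5,5)))
rt=[[np.where(m[v])[0].max()+.5,v] for v in range(265,308)]
tp=[[u,np.where(m[:,u])[0].min()-.5] for u in range(430,484)]
bt=[[u,np.where(m[:,u])[0].max()+.5] for u in range(430,480)]
lf=[[np.where(m[v])[0].min()-.5,v] for v in range(256,300)]
L={}
for n,pts,z in(("rt",rt,.048),("tp",tp,.048),("bt",bt,.048),("lf0",lf,0.0)):
    w=np.array([onz("top",p,z)[:2] for p in pts]);f=cv2.fitLine(w.astype(np.float32),cv2.DIST_HUBER,0,1e-4,1e-4).ravel();d,c=f[:2],f[2:]
    if (n[0] in"rl" and d[0]<0) or (n[0] in "tb" and d[1]<0): d=-d
    L[n]=(d,c);print(n,np.arctan2(d[1],d[0]) if n[0] in "rl" else np.arctan2(-d[0],d[1]),c)
y=np.mean([np.arctan2(L["rt"][0][1],L["rt"][0][0])]+[np.arctan2(-L[k][0][0],L[k][0][1]) for k in("tp","bt")])
ex=np.array([np.cos(y),np.sin(y)]);ey=np.array([-ex[1],ex[0]])
X=[L["tp"][1]@ex,L["bt"][1]@ex];Y=[L["rt"][1]@ey,L["lf0"][1]@ey]
print("yaw",y,"xlen",X[0]-X[1],"ylen rim->base",Y[1]-Y[0])
c=ex*np.mean(X)+ey*np.mean([Y[0]+.075,Y[1]-.075]);print("rack c",c)
for i in range(5): print(i+1,c+ey*(-.054+.027*i))
print("to rack hover",rel([.48,-.2,.24],.34)); print("jar",onz("top",(370,322),.086))
E
```

```text
blade (np.float64(0.265385518628139), np.float64(0.10912087115463102), array([0.51750966, 0.18207717, 0.086     ]))
blade (np.float64(0.2982110175848938), np.float64(0.11031838420587738), array([0.49216833, 0.24624651, 0.086     ]))
blade (np.float64(0.27293239548580195), np.float64(0.11100210267418502), array([0.53950603, 0.11379034, 0.086     ]))
handle [0.51634859 0.18140768 0.131     ]
rt -0.11649663 [ 0.48374292 -0.27386975]
tp -0.111418575 [ 0.5642626  -0.20524494]
bt -0.12189789 [ 0.43938106 -0.19910772]
lf0 -0.11542179 [ 0.51250976 -0.12733817]
yaw -0.116604365 xlen 0.124747574 ylen rim->base 0.14888331
rack c [ 0.50195354 -0.20105228]
1 [ 0.49567115 -0.25468558]
2 [ 0.49881235 -0.22786893]
3 [ 0.50195354 -0.20105228]
4 [ 0.5050947  -0.17423563]
5 [ 0.50823593 -0.14741898]
to rack hover (array([ 0.3952, -0.3113,  0.005 ]), array([-0.0024,  0.    , -0.0271]))
jar [0.40552311 0.00143734 0.086     ]
```

```bash
python3 -m inch '[[0.05, [0.39, -0.31, 0], [0, 0, 0]], [0.05, [0.39, -0.31, 0], [0, 0, 0]], [0.05, [0.39, -0.31, 0], [0, 0, 0]], [0.05, [0.39, -0.31, 0], [0, 0, 0]], [0.05, [0.39, -0.31, 0], [0, 0, 0]], [0.05, [0.39, -0.31, 0], [0, 0, 0]], [0.05, [0.39, -0.31, 0], [0, 0, 0]], [0.05, [0.39, -0.31, 0], [0, 0, 0]], [0.05, [0.39, -0.31, 0], [0, 0, 0]], [0.05, [0.39, -0.31, 0], [0, 0, 0]], [0.05, [0.39, -0.31, 0], [0, 0, 0]], [0.05, [0.39, -0.31, 0], [0, 0, 0]]]'; python3 -c "
from h import *
st();print(rel([.517,.1817,.2],.28))"
```

```text
time_s: 1.1
position: [0.4764, -0.2011, 0.2451]
eef_rot: [-3.103, -0.49, 0.001]
force: [-0.4, -0.9, -0.2]
finger_gap: 0.05
finger_force: 0.0
t 1.1 pos [ 0.4764 -0.2011  0.2451] yaw 0.3135 z [-0.  0. -1.] F [-0.44 -0.9  -0.19] gap 0.05 0.0
(array([ 0.1567, -0.3516,  0.0453]), array([-0.0006,  0.0003,  0.0335]))
```

```bash
python3 -m inch '[[0.05, [0.157, -0.352, 0.045], [0, 0, 0.034]], [0.05, [0.157, -0.352, 0.045], [0, 0, 0.034]], [0.05, [0.157, -0.352, 0.045], [0, 0, 0.034]], [0.05, [0.157, -0.352, 0.045], [0, 0, 0.034]], [0.05, [0.157, -0.352, 0.045], [0, 0, 0.034]], [0.05, [0.157, -0.352, 0.045], [0, 0, 0.034]], [0.05, [0.157, -0.352, 0.045], [0, 0, 0.034]], [0.05, [0.157, -0.352, 0.045], [0, 0, 0.034]], [0.05, [0.157, -0.352, 0.045], [0, 0, 0.034]], [0.05, [0.157, -0.352, 0.045], [0, 0, 0.034]], [0.05, [0.157, -0.352, 0.045], [0, 0, 0.034]], [0.05, [0.157, -0.352, 0.045], [0, 0, 0.034]]]'; python3 -c "
from h import *
st();print(rel([.517,.1817,.108],.28))
a=snap('side','s1')[200:320,250:370];b=snap('top','t1')[220:340,230:350]
cv2.imwrite('pics/c1.png',np.hstack([cv2.resize(q,(400,400)) for q in(a,b)])[:,:,::-1])"
```

```text
time_s: 2.1
position: [0.5162, 0.1801, 0.1997]
eef_rot: [3.11, 0.44, -0.002]
force: [-0.5, -1.3, -0.1]
finger_gap: 0.0504
finger_force: 0.0
t 2.1 pos [0.5162 0.1801 0.1997] yaw 0.2809 z [-0.001 -0.001 -1.   ] F [-0.47 -1.28 -0.08] gap 0.0504 0.0
(array([ 0.0014, -0.0013,  0.0917]), array([0.0005, 0.0017, 0.0009]))
```

View pics/c1.png

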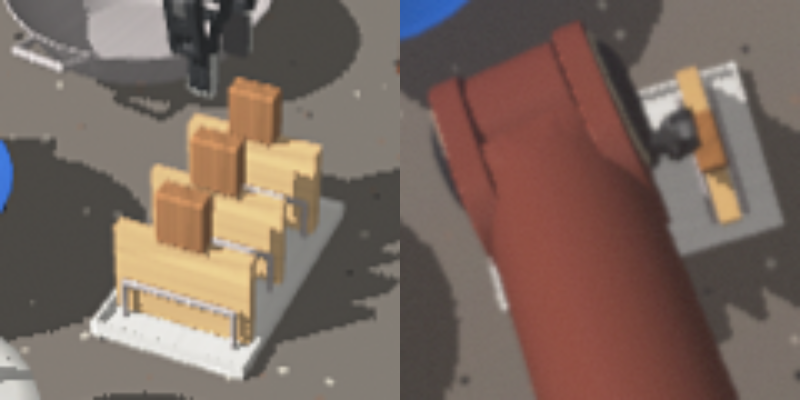

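The side crop shows the boards upright and the gripper hovering behind and above the middle one, with the middle handle at about (315,248). I'll check that position against the projection.

```bash
python3 -c "
from h import *
print(proj('side',[.517,.1817,.11]),proj('side',[.517,.1817,.131]),proj('side',[.527,.1817,.131]),proj('side',[.517,.1917,.131]))"
```

```text
[314.09080447 247.33180686] [314.12065298 240.64043068] [311.153685   239.08420093] [311.46972321 242.39501797]
```

Consistent, so I'll descend and grip.

```bash
python3 -m inch '[[0.05, [0.001, -0.0013, 0.03], [0, 0, 0]], [0.05, [0.001, -0.0013, 0.06], [0, 0, 0]], [0.05, [0.001, -0.0013, 0.08], [0, 0, 0]], [0.05, [0.001, -0.0013, 0.092], [0, 0, 0]], [0.05, [0.001, -0.0013, 0.092], [0, 0, 0]], [0.0, [0.001, -0.0013, 0.092], [0, 0, 0]], [0.0, [0.001, -0.0013, 0.092], [0, 0, 0]], [0.0, [0.001, -0.0013, 0.092], [0, 0, 0]], [0.0, [0.001, -0.0013, 0.092], [0, 0, 0]], [0.0, [0.001, -0.0013, 0.092], [0, 0, 0]], [0.0, [0.001, -0.0013, 0.092], [0, 0, 0]]]'; python3 -c "
from h import *
st()"
```

```text
time_s: 3.12
position: [0.5183, 0.1813, 0.1098]
eef_rot: [-3.111, -0.436, -0.004]
force: [-0.3, -0.9, 6.9]
finger_gap: 0.0194
finger_force: 58.7
t 3.12 pos [0.5183 0.1813 0.1098] yaw 0.2784 z [ 0.003  0.    -1.   ] F [-0.31 -0.95  6.9 ] gap 0.0194 58.7
```

```bash
python3 -m inch '[[0.0, [0, 0, -0.01], [0, 0, 0]], [0.0, [0, 0, -0.03], [0, 0, 0]], [0.0, [0, 0, -0.05], [0, 0, 0]], [0.0, [0, 0, -0.08], [0, 0, 0]], [0.0, [0, 0, -0.11], [0, 0, 0]], [0.0, [0, 0, -0.12], [0, 0, 0]], [0.0, [0, 0, -0.12], [0, 0, 0]]]'; python3 -c "
from h import *
st();print(rel([.495671,-.254686,.2],-.1166))"
```

```text
time_s: 3.7
position: [0.5189, 0.1821, 0.2315]
eef_rot: [-3.109, -0.437, -0.011]
force: [0.9, -0.5, -1.6]
finger_gap: 0.0194
finger_force: 58.2
t 3.7 pos [0.5189 0.1821 0.2315] yaw 0.279 z [ 0.007  0.003 -1.   ] F [ 0.9  -0.48 -1.63] gap 0.0194 58.2
(array([-0.1428,  0.4135,  0.0302]), array([-0.0021, -0.0068,  0.3956]))
```

```bash
python3 -m inch '[[0, [-0.143, 0.4135, 0.01], [-0.002, -0.007, 0.396]], [0, [-0.143, 0.4135, 0.01], [-0.002, -0.007, 0.396]], [0, [-0.143, 0.4135, 0.01], [-0.002, -0.007, 0.396]], [0, [-0.143, 0.4135, 0.01], [-0.002, -0.007, 0.396]], [0, [-0.143, 0.4135, 0.01], [-0.002, -0.007, 0.396]], [0, [-0.143, 0.4135, 0.01], [-0.002, -0.007, 0.396]], [0, [-0.143, 0.4135, 0.01], [-0.002, -0.007, 0.396]], [0, [-0.143, 0.4135, 0.01], [-0.002, -0.007, 0.396]], [0, [-0.143, 0.4135, 0.01], [-0.002, -0.007, 0.396]], [0, [-0.143, 0.4135, 0.01], [-0.002, -0.007, 0.396]], [0, [-0.143, 0.4135, 0.01], [-0.002, -0.007, 0.396]], [0, [-0.143, 0.4135, 0.01], [-0.002, -0.007, 0.396]]]'; python3 -c "
from h import *
st();print(rel([.495671,-.254686,.165],-.1166))
a=snap('side','s2')[130:250,345:465]
b=snap('top','t2')[230:330,400:500]
cv2.imwrite('pics/c2.png',np.hstack([cv2.resize(q,(400,400)) for q in(a,b)])[:,:,::-1])"
```

```text
time_s: 4.7
position: [0.4902, -0.2632, 0.216]
eef_rot: [3.128, -0.201, -0.018]
force: [-1.2, 0.0, -0.7]
finger_gap: 0.0183
finger_force: 81.5
t 4.7 pos [ 0.4902 -0.2632  0.216 ] yaw -0.1286 z [-0.012 -0.006 -1.   ] F [-1.19  0.04 -0.75] gap 0.0183 81.5
(array([ 0.0049, -0.0095,  0.0509]), array([ 0.0077,  0.0108, -0.012 ]))
```

View pics/c2.png

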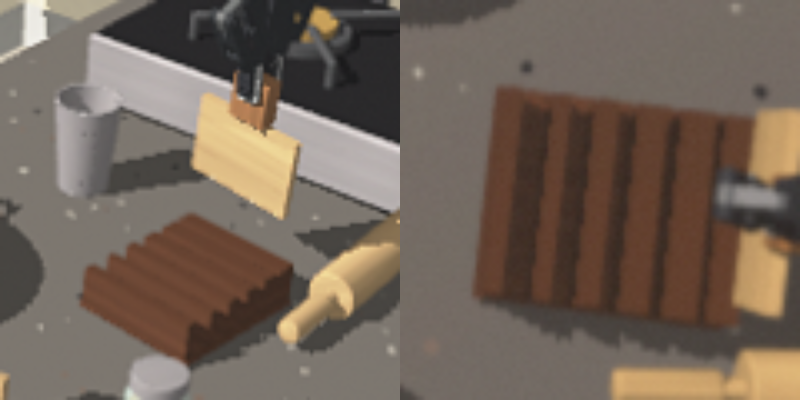

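The board is held upright over the right edge of the rack, and the rack has not moved. The arm was still settling, so I'll read the state again.

```bash
python3 -m inch '[[0, [0, 0, 0], [0, 0, 0]], [0, [0, 0, 0], [0, 0, 0]], [0, [0, 0, 0], [0, 0, 0]]]'
python3 - <<'E'
from h import *
st();print(rel([.495671,-.254686,.165],-.1166))
im=snap("side","s3");hsv=cv2.cvtColor(im,cv2.COLOR_RGB2HSV)
m=((abs(hsv[...,0].astype(int)-18)<5)&(hsv[...,1]>70)&(hsv[...,2]>120)).astype(np.uint8)
m[:,:395]=0;m[:,440:]=0;m[:140]=0;m[203:]=0
k,l,s,c=cv2.connectedComponentsWithStats(m);i=1+s[1:,4].argmax();print(s[i])
ct=max(cv2.findContours((l==i).astype(np.uint8),0,2)[0],key=cv2.contourArea)
print(cv2.approxPolyDP(ct,2,True).reshape(-1,2).tolist())
o=get_obs();R=Ro.from_rotvec(o["eef_rot"]).as_matrix();p=o["position"]
for x in(-.055,.055):
  for z in (.024,.104):
    for y in(-.00385,.00385): print(x,z,y,np.round(proj("side",p+R@[x,y,z]),1))
E
```

```text
time_s: 5.05
position: [0.494, -0.2536, 0.218]
eef_rot: [3.135, -0.179, -0.011]
force: [0.4, 0.0, -1.9]
finger_gap: 0.018
finger_force: 81.5
t 5.05 pos [ 0.494  -0.2536  0.218 ] yaw -0.114 z [-0.007 -0.001 -1.   ] F [ 0.36  0.03 -1.88] gap 0.018 81.5
(array([0.0021, 0.0008, 0.053 ]), array([0.0022, 0.0071, 0.0026]))
[399 158  34  38 736]
[[403, 158], [399, 179], [427, 195], [432, 173], [412, 165], [413, 159], [410, 161]]
-0.055 0.024 -0.00385 [432.  168.7]
-0.055 0.024 0.00385 [433.6 167.9]
-0.055 0.104 -0.00385 [428.7 192.5]
-0.055 0.104 0.00385 [430.3 191.7]
0.055 0.024 -0.00385 [402.9 155.7]
0.055 0.024 0.00385 [404.5 154.9]
0.055 0.104 -0.00385 [400.5 178.9]
0.055 0.104 0.00385 [402.2 178.1]
```

```bash
cat > tilt.py <<'E'
from h import *
def lines(name):
    im=cv2.imread(f"pics/{name}.png").astype(float); g=im[...,2]-im[...,0]  # R-B: wood vs grey
    o=get_obs();R=Ro.from_rotvec(o["eef_rot"]).as_matrix();p=o["position"]
    e=[]
    for x in np.linspace(-.048,.048,13):
        a=proj("side",p+R@[x,0,.085]);b=proj("side",p+R@[x,0,.122])
        t=np.linspace(0,1,80);q=a+(b-a)*t[:,None]
        v=cv2.remap(g.astype(np.float32),q[:,0:1].astype(np.float32),q[:,1:2].astype(np.float32),1).ravel()
        th=(v[:10].max()+v[-10:].min())/2; i=np.argmax(v<th); e.append([x,.085+.037*t[i]])
    e=np.array(e); f=np.polyfit(e[:,0],e[:,1],1); print("bottom below TCP: slope %.3f mid %.4f"%tuple(f),np.round(e[:,1],3))
if __name__=="__main__":
    import sys
    lines(sys.argv[1])
E
python3 tilt.py s3
```

```text
bottom below TCP: slope -0.055 mid 0.1174 [0.117 0.12  0.12  0.119 0.119 0.119 0.118 0.117 0.117 0.115 0.115 0.115
 0.115]
```

Run:
```python
from h import *
im=cv2.imread("pics/s3.png")[120:205,380:450]
im=cv2.resize(im,None,fx=7,fy=7,interpolation=cv2.INTER_NEAREST)
o=get_obs();R=Ro.from_rotvec(o["eef_rot"]).as_matrix();p=o["position"]
for q in([0,0,0],[0,0,.014],[-.055,0,.104],[.055,0,.104]):
    u=(proj("side",p+R@q)-[380,120]+.5)*7; cv2.circle(im,tuple(int(a) for a in u),3,(0,0,255),-1)
cv2.imwrite("pics/c3.png",im)
```

```text
(no output)
```

View pics/c3.png

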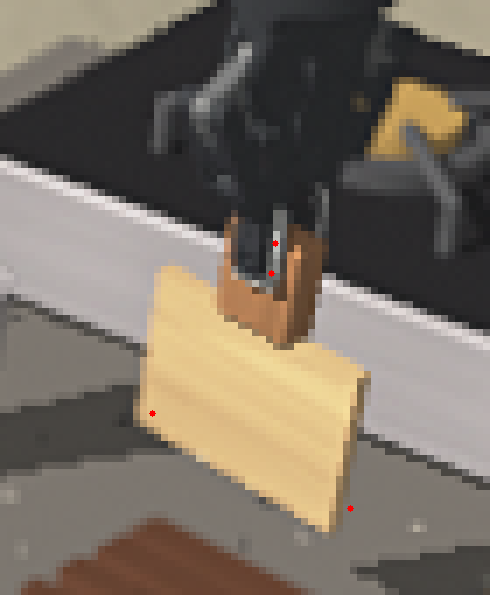

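The crop shows the handle gripped at mid-height and the blade pitched about 0.05 rad, with its -x end low and a slip of a few mm. I'll level it with a small tool turn and go down close to slot 1.

```bash
python3 -m inch '[[0, [0.004, 0.001, 0.015], [0.002, -0.02, 0.003]], [0, [0.007, 0.001, 0.03], [0.002, -0.045, 0.003]], [0, [0.007, 0.001, 0.04], [0.002, -0.045, 0.003]], [0, [0.007, 0.001, 0.046], [0.002, -0.045, 0.003]], [0, [0.007, 0.001, 0.046], [0.002, -0.045, 0.003]], [0, [0.007, 0.001, 0.046], [0.002, -0.045, 0.003]]]'
python3 - <<'E'
from h import *
st();print(rel([.5007,-.254686,.165],-.1166))
snap("side","s4")
import tilt;tilt.lines("s4")
a=snap('top','t4')[235:325,400:500]
cv2.imwrite('pics/c4.png',cv2.resize(a,(700,630)[:2],interpolation=cv2.INTER_CUBIC)[:600,:,::-1])
o=get_obs();R=Ro.from_rotvec(o["eef_rot"]).as_matrix();p=o["position"]
for x in(-.055,.055): print(np.round((proj("top",p+R@[x,0,.026])-[400,235]+.5)*7))
E
```

```text
time_s: 5.6
position: [0.4999, -0.2573, 0.1723]
eef_rot: [-3.133, 0.188, 0.081]
force: [-0.5, -0.3, -1.4]
finger_gap: 0.0185
finger_force: 81.4
t 5.6 pos [ 0.4999 -0.2573  0.1723] yaw -0.1202 z [-0.051  0.005 -0.999] F [-0.51 -0.25 -1.41] gap 0.0185 81.4
(array([ 0.0009, -0.0027,  0.0073]), array([ 0.0012,  0.0517, -0.0036]))
bottom below TCP: slope -0.065 mid 0.1171 [0.117 0.12  0.12  0.12  0.12  0.119 0.116 0.117 0.116 0.115 0.116 0.114
 0.113]
[623. 509.]
[654. 159.]
```

View pics/c4.png

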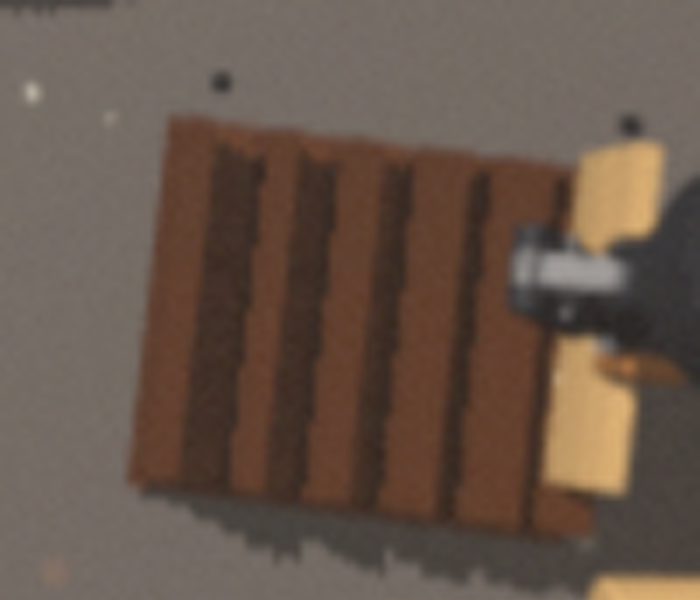

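The top crop shows the blade's bottom +y edge from (545,490) to (575,165) in crop pixels, just right of slot 1's dark line at 526–544. The board sits a few mm too far to -y. I'll measure it in one view.

```bash
cat > meas.py <<'E'
from h import *
yaw=-.1166;ex=np.array([np.cos(yaw),np.sin(yaw)]);ey=np.array([-ex[1],ex[0]]);c0=np.array([.50195,-.20105])
def val(name):
    im=cv2.imread(f"pics/{name}.png").astype(np.float32);return im
def prof(im,x,z,ys):
    q=np.array([proj("top",[*(c0+ex*x+ey*y),z]) for y in ys],np.float32)
    return cv2.remap(im,q[:,0:1],q[:,1:2],1)[:,0]
def slots():
    im=val("top0");ys=np.arange(-.085,.08,.0005);P=np.array([prof(im,x,.048,ys) [:,2] for x in np.linspace(-.05,.05,21)])
    for k in(slice(0,7),slice(7,14),slice(14,21)):
        v=P[k].mean(0);th=65
        d=np.where(np.diff((v<th).astype(int)))[0];print([round(float(ys[i]*1000),1) for i in d])
    v=P.mean(0);print(np.round(v[::4]).astype(int).tolist())
if __name__=="__main__":
    slots()
    im=val("t4")
    for x in(-.045,-.035,-.025,.035,.045):
        ys=np.arange(-.09,-.03,.0005);p=prof(im,x,.056,ys);w=np.where(p[:,2]>140)[0]
        print(x,"blade seen at y(z=.056)",ys[w.min()]*1000,ys[w.max()]*1000)
E
python3 meas.py
```

```text
Traceback (most recent call last):
  File "meas.py", line 15, in <module>
    slots()
    ~~~~~^^
  File "meas.py", line 9, in slots
    im=val("top0");ys=np.arange(-.085,.08,.0005);P=np.array([prof(im,x,.048,ys) [:,2] for x in np.linspace(-.05,.05,21)])
                                                             ~~~~^^^^^^^^^^^^^^
  File "meas.py", line 6, in prof
    q=np.array([proj("top",[*(c0+ex*x+ey*y),z]) for y in ys],np.float32)
                ~~~~^^^^^^^^^^^^^^^^^^^^^^^^^^^
  File "h.py", line 7, in proj
    K,k1,R,t=cal(n); p=R@np.array(X,float)+t; s=p[:2]/p[2]; s=s*(1+k1*(s@s)); return K[:2,:2]@s+K[:2,2]
             ~~~^^^
  File "h.py", line 5, in cal
    c=get_calibration(n); return [np.array(c[k],float) for k in("K","k1","R","t")]
ValueError: time passes only in moves, steps and waits
```

```bash
sed -i 's/^def cal/import functools\n@functools.cache\ndef cal/' h.py; python3 meas.py
```

```text
[-27.5, -24.0, -2.5, 3.5, 23.0, 28.0, 49.0, 52.0]
[-28.0, -24.0, -2.5, 3.0, 23.0, 28.5, 48.5, 53.0]
[-28.0, -23.5, -2.5, 3.0, 23.0, 27.5, 48.5, 51.5]
[76, 76, 75, 74, 75, 83, 92, 97, 98, 98, 98, 99, 98, 97, 93, 80, 67, 73, 88, 97, 98, 98, 98, 98, 98, 98, 97, 91, 77, 61, 60, 69, 85, 96, 98, 98, 98, 98, 98, 96, 89, 72, 60, 59, 64, 70, 80, 94, 97, 98, 98, 97, 95, 87, 68, 60, 63, 66, 66, 67, 75, 90, 97, 98, 97, 94, 82, 65, 63, 66, 67, 66, 66, 67, 71, 85, 96, 98, 98, 98, 97, 95, 96]Traceback (most recent call last):
  File "meas.py", line 19, in <module>
    print(x,"blade seen at y(z=.056)",ys[w.min()]*1000,ys[w.max()]*1000)
                                         ~~~~~^^
    return umr_minimum(a, axis, None, out, keepdims, initial, where)
ValueError: zero-size array to reduction operation minimum which has no identity
```

Run:
```python
from meas import *
im=val("t4");ys=np.arange(-.09,-.03,.0005)
for x in(-.05,-.04,-.03,.04,.05):
    p=prof(im,x,.056,ys);g=p[:,2]-p[:,0];w=np.where(g>75)[0]
    print(x,np.round(g[::8]),ys[w]*1000 if len(w)<1 else (ys[w.min()]*1000,ys[w.max()]*1000))
```

```text
-0.05 [10. 12. 13. 13. 15. 37. 48. 52. 53. 48. 31. 50. 54. 52. 52.] []
-0.04 [10. 12. 51. 95. 99. 95. 92. 89. 85. 57. 32. 51. 54. 52. 54.] (np.float64(-79.99999999999999), np.float64(-55.999999999999964))
-0.03 [ 11.  13.  53. 100. 101.  96.  94.  90.  88.  61.  31.  52.  52.  55.
  54.] (np.float64(-80.49999999999999), np.float64(-55.499999999999964))
0.04 [ 1.  0.  6. 22. 33. 62. 88. 88. 62. 35. 14. 11. 12. 27. 49.] (np.float64(-67.99999999999997), np.float64(-59.99999999999997))
0.05 [  2.  13.  75. 100.  97.  92.  92.  88.  79.  45.  29.  46.  50.  49.
  51.] (np.float64(-81.99999999999999), np.float64(-56.999999999999964))
```

```bash
python3 -m inch '[[0, [0, -0.004, 0], [0, 0, 0]], [0, [0, -0.004, 0.003], [0, 0, 0]], [0, [0, -0.004, 0.005], [0, 0, 0]], [0, [0, -0.004, 0.005], [0, 0, 0]]]'|sed -n '1,2p;4p'; python3 -m inch '[[0, [0, 0, 0.002], [0, 0, 0]], [0, [0, 0, 0.002], [0, 0, 0]], [0, [0, 0, 0.002], [0, 0, 0]]]'|sed -n '1,2p;4p'
```

```text
time_s: 6.03
position: [0.5008, -0.2531, 0.1673]
force: [0.1, 0.1, 0.9]
time_s: 6.28
position: [0.5011, -0.2533, 0.1661]
force: [0.8, 0.9, 4.2]
```

Slot 1 refuses it at about 6 N. While the bottom edge is at a known height, I'll measure the blade's lateral offset, then plan slot 2.

```bash
cat > edge.py <<'E'
from meas import *
import sys
def edge(f,z):
    snap("top",f);im=val(f);ys=np.arange(-.09,.03,.00025);o=get_obs();R=Ro.from_rotvec(o["eef_rot"]).as_matrix()
    st();p=o["position"]+R@[0,0,.118];print("tool bottom rack xy mm",np.round([(p[:2]-c0)@ex*1e3,(p[:2]-c0)@ey*1e3],2),"z",round(p[2],4))
    for x in(-.045,-.04,-.035,-.03,.045,.05):
        v=prof(im,x,z,ys);g=v[:,2]-v[:,0];w=np.where(g>65)[0]
        print(x,"blade +y edge",round(ys[w.max()]*1e3,1) if len(w) else None,end="; ")
    print()
    snap("side",f+"s");import tilt;tilt.lines(f+"s")
edge(sys.argv[1],float(sys.argv[2]))
E
python3 edge.py t5 .048
```

```text
t 6.33 pos [ 0.5011 -0.2533  0.1661] yaw -0.1201 z [-0.049  0.005 -0.999] F [0.98 1.15 5.52] gap 0.0182 82.3
tool bottom rack xy mm [ -0.59 -52.16] z 0.0482
-0.045 blade +y edge None; -0.04 blade +y edge -50.2; -0.035 blade +y edge -50.2; -0.03 blade +y edge -50.5; 0.045 blade +y edge -52.2; 0.05 blade +y edge -52.2; 
bottom below TCP: slope -0.038 mid 0.1163 [0.112 0.12  0.119 0.119 0.118 0.118 0.117 0.118 0.117 0.114 0.114 0.114
 0.114]
```

```bash
python3 -m inch '[[0, [0, 0, -0.01], [0, 0, 0]], [0, [0, -0.01, -0.01], [0, 0, -0.005]], [0, [0, -0.02, -0.01], [0, 0, -0.011]], [0, [0, -0.0285, -0.01], [0, 0, -0.011]], [0, [0, -0.0285, -0.007], [0, 0, -0.011]], [0, [0, -0.0285, -0.004], [0, 0, -0.011]], [0, [0, -0.0285, -0.004], [0, 0, -0.011]]]'|sed -n '1,2p;4p'; python3 edge.py t6 .050
```

```text
time_s: 6.97
position: [0.5031, -0.225, 0.1682]
force: [-0.1, 0.2, -2.2]
t 7.02 pos [ 0.5033 -0.2255  0.1685] yaw -0.1097 z [-0.053  0.005 -0.999] F [ 0.59 -0.43 -0.87] gap 0.0183 81.6
tool bottom rack xy mm [ -2.12 -24.3 ] z 0.0507
-0.045 blade +y edge -32.7; -0.04 blade +y edge -23.0; -0.035 blade +y edge -23.2; -0.03 blade +y edge -23.0; 0.045 blade +y edge -23.7; 0.05 blade +y edge -23.5; 
bottom below TCP: slope -0.067 mid 0.1172 [0.118 0.121 0.12  0.119 0.119 0.118 0.119 0.117 0.115 0.115 0.115 0.114
 0.114]
```

```bash
python3 -m inch '[[0, [0, -0.001, 0.001], [0, 0, -0.004]], [0, [0, -0.001, 0.002], [0, 0, -0.004]], [0, [0, -0.001, 0.003], [0, 0, -0.004]], [0, [0, -0.001, 0.004], [0, 0, -0.004]], [0, [0, -0.001, 0.004], [0, 0, -0.004]]]'|sed -n '1,2p;4p'; python3 -c "
from h import *
st()"
```

```text
time_s: 7.48
position: [0.5037, -0.2243, 0.165]
force: [0.3, -0.2, -1.3]
t 7.48 pos [ 0.5037 -0.2243  0.165 ] yaw -0.1055 z [-0.052  0.005 -0.999] F [ 0.27 -0.23 -1.34] gap 0.0184 81.6
```

```bash
python3 -m inch '[[0, [0, 0, 0.001], [0, 0, 0]], [0, [0, 0, 0.002], [0, 0, 0]], [0, [0, 0, 0.003], [0, 0, 0]], [0, [0, 0, 0.003], [0, 0, 0]]]'|sed -n '1,2p;4p'; python3 -c "
from h import *
st()"
```

```text
time_s: 7.82
position: [0.5036, -0.2243, 0.1621]
force: [-0.0, 0.3, -0.7]
t 7.82 pos [ 0.5036 -0.2243  0.1621] yaw -0.1053 z [-0.051  0.005 -0.999] F [-0.01  0.3  -0.74] gap 0.0183 81.5
```

```bash
python3 -m inch '[[0, [0, 0, 0.002], [0, 0, 0]], [0, [0, 0, 0.004], [0, 0, 0]], [0, [0, 0, 0.006], [0, 0, 0]], [0, [0, 0, 0.006], [0, 0, 0]]]'|sed -n '1,2p;4p'; python3 edge.py t7 .048
```

```text
time_s: 8.15
position: [0.5032, -0.2243, 0.1558]
force: [-0.2, -0.0, -2.1]
t 8.2 pos [ 0.5032 -0.2243  0.156 ] yaw -0.1055 z [-0.052  0.005 -0.999] F [-0.27 -0.52 -1.05] gap 0.0185 81.4
tool bottom rack xy mm [ -2.18 -23.07] z 0.0381
-0.045 blade +y edge -25.0; -0.04 blade +y edge -21.7; -0.035 blade +y edge -21.2; -0.03 blade +y edge -20.7; 0.045 blade +y edge -20.7; 0.05 blade +y edge -21.5; 
bottom below TCP: slope -0.039 mid 0.1079 [0.106 0.111 0.111 0.109 0.109 0.109 0.108 0.108 0.107 0.107 0.107 0.106
 0.105]
```

No force, and the rim hides the lower 10 mm, so slot 2 is taking the board. I'll continue down.

```bash
python3 -m inch '[[0, [0, 0, 0.003], [0, 0, 0]], [0, [0, 0, 0.006], [0, 0, 0]], [0, [0, 0, 0.009], [0, 0, 0]], [0, [0, 0, 0.012], [0, 0, 0]], [0, [0, 0, 0.012], [0, 0, 0]]]'|sed -n '1,2p;4p'; python3 -c "
from h import *
st()"
```

```text
time_s: 8.67
position: [0.5026, -0.2244, 0.1436]
force: [-0.5, -2.1, -1.1]
t 8.67 pos [ 0.5026 -0.2244  0.1436] yaw -0.1056 z [-0.052  0.005 -0.999] F [-0.53 -2.07 -1.15] gap 0.0183 81.6
```

```bash
python3 -m inch '[[0, [0, 0.0005, 0.003], [0, 0, 0]], [0, [0, 0.0005, 0.006], [0, 0, 0]], [0, [0, 0.0005, 0.009], [0, 0, 0]], [0, [0, 0.0005, 0.012], [0, 0, 0]], [0, [0, 0.0005, 0.012], [0, 0, 0]]]'|sed -n '1,2p;4p'; python3 -c "
from h import *
st()"
```

```text
time_s: 9.08
position: [0.5019, -0.2247, 0.1317]
force: [0.7, -1.2, -1.4]
t 9.08 pos [ 0.5019 -0.2247  0.1317] yaw -0.1055 z [-0.052  0.005 -0.999] F [ 0.67 -1.2  -1.41] gap 0.0181 81.6
```

Now small steps down to the floor.

```bash
python3 -m inch '[[0, [0, 0.0003, 0.001], [0, 0, 0]], [0, [0, 0.0003, 0.002], [0, 0, 0]], [0, [0, 0.0003, 0.003], [0, 0, 0]], [0, [0, 0.0003, 0.003], [0, 0, 0]]]'|sed -n '1,2p;4p'; python3 -m inch '[[0, [0, 0, 0.001], [0, 0, 0]], [0, [0, 0, 0.001], [0, 0, 0]], [0, [0, 0, 0.001], [0, 0, 0]]]'|sed -n '1,2p;4p'
```

```text
time_s: 9.42
position: [0.5021, -0.2249, 0.1294]
force: [-0.3, -0.9, 0.6]
time_s: 9.67
position: [0.5023, -0.2249, 0.1288]
force: [0.0, -0.5, 3.4]
```

It has reached the floor with light pressing. Release and retreat.

```bash
python3 -m inch '[[0.045, [0, 0, 0], [0, 0, 0]], [0.045, [0, 0, 0], [0, 0, 0]], [0.045, [0, 0, 0], [0, 0, 0]], [0.045, [0, 0, 0], [0, 0, 0]], [0.045, [0, 0, -0.02], [0, 0, 0]], [0.045, [0, 0, -0.05], [0, 0, 0]], [0.045, [0, 0, -0.08], [0, 0, 0]], [0.045, [-0.05, 0, -0.11], [0, 0, 0]], [0.045, [-0.08, 0, -0.14], [0, 0, 0]], [0.045, [-0.08, 0, -0.14], [0, 0, 0]], [0.045, [-0.08, 0, -0.14], [0, 0, 0]]]'|sed -n '1,2p;4p'
python3 - <<'E'
from h import *
a=snap('side','s9')[150:330,270:450];b=snap('top','t9')[220:340,400:520]
st();cv2.imwrite('pics/c9.png',np.hstack([cv2.resize(q,(400,400)) for q in(a,b)])[:,:,::-1])
E
```

```text
time_s: 10.58
position: [0.428, -0.2178, 0.2754]
force: [0.4, -0.0, 0.6]
t 10.68 pos [ 0.4298 -0.2169  0.2725] yaw -0.1052 z [-0.05   0.005 -0.999] F [-0.8  -0.19  0.14] gap 0.0451 0.0
```

View pics/c9.png

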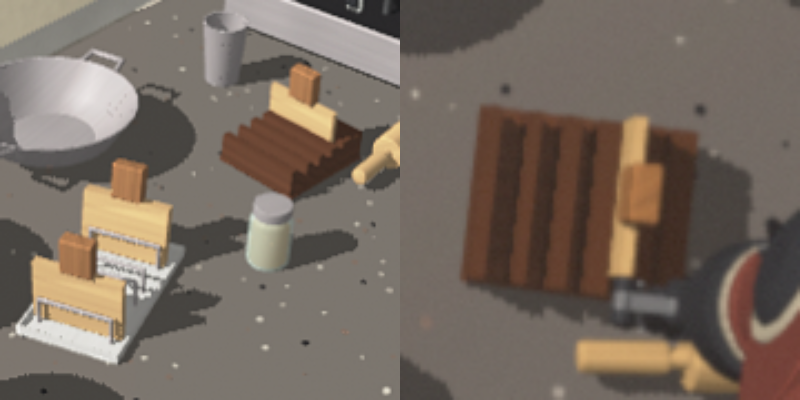

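The picture shows the board upright in the slot next to the -y end (slot 2), with the other two boards and the jar in place. I'll check its top height by projection.

Run:
```python
from meas import *
im=cv2.imread("pics/s9.png").astype(np.float32);g=im[...,2]-im[...,0]
cx=ex*-.002
for x in(-.052,-.045,-.035,.035,.045,.052):
    z=np.arange(.06,.12,.0005);q=np.array([proj("side",[*(c0+cx+ex*x+ey*-.0224),a]) for a in z],np.float32)
    v=cv2.remap(g,q[:,:1],q[:,1:],1).ravel();w=np.where(v>55)[0];print(x,"top z",z[w.max()] if len(w) else None)
st()
```

```text
-0.052 top z None
-0.045 top z 0.09650000000000003
-0.035 top z 0.09650000000000003
0.035 top z 0.09650000000000003
0.045 top z 0.09650000000000003
0.052 top z 0.09650000000000003
t 10.68 pos [ 0.4298 -0.2169  0.2725] yaw -0.1052 z [-0.05   0.005 -0.999] F [-0.8  -0.19  0.14] gap 0.0451 0.0
```

```bash
python3 -c "
from plant import job_done
print(job_done())"
```

```text
the job is handed in; nothing more can be done
None
```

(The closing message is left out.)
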